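# Bring the milk jug round to the cup on the coffee station's revolving tray

## Robot

A 6-joint arm with a two-finger parallel gripper is mounted at the origin on the work surface. World frame = base frame: x ahead of the robot, y to its left, z up, the work surface at z = 0. Lengths are in m, angles in rad, forces in N, time in s.
With the tool pointing down it reaches from about 0.275 to 0.825 m from the base axis. Payload 4.9 kg.
Tool frame: the origin (TCP) lies midway between the tips of the shut fingers; the grasp point (between the pads) lies 19 mm behind it (bot.grip_depth is the distance from the TCP to the grasp point, in m); y points along the fingers, x is the direction in which the jaws open and shut, and the axes are right-handed (so a half turn about y gives the same grasp; the last joint's range is limited). The gripper opens to 85 mm and grips with 20 to 120 N. Pads are 22 mm wide; open, the fingers measure 114 mm over their backs; the gripper's body (76 mm by 85 mm) begins 54 mm behind the grasp point. The pads swing forward as they close: fully open they stand 13 mm farther back than shut.
Start: joints at [-1.338, 0.326, -0.193, 1.052, 0, 1.437], TCP at [0.197, -0.513, 0.231] pointing down, gripper open.
Joint ranges: [-2.65, 2.65], [-0.97, 1.79], [-1.3, 1.35], [-1.93, 2.1], [-1.47, 1.37], [-3.14, 3.14]. Speed limits (rad/s): [2.57, 2.57, 3.14, 3.14, 3.14, 3.14].

## Interface

Orientations are given as a unit quaternion [w, x, y, z].
In Python, from cell import bot gives the robot as it stands. Calls block until the motion is done:
- bot.move_pose(position, orientation): joint-space move of the TCP to a pose.
- bot.move_linear(position, speed=0.15, rotation=None, until_force=None): straight line of the TCP; rotation=None keeps the orientation; speed is the mean speed in m/s. With until_force (N) it stops when the force on the tool has changed by that much, and returns True; else False.
- bot.goto_joints(angles): joint-space move.
- bot.set_gripper(opening, grasp_force=None): opening from 0.0 (shut) to 1.0 (fully open); grasp_force is the grip in N (None keeps the last); returns when the fingers have stopped.
- bot.wait(seconds).
- bot.solve_ik(position, orientation): joint angles nearest the present ones, or None.
- bot.camera(name): name is "side" or "top" or "wrist"; returns the picture (400x640x3 uint8, red, green, blue); there is no depth.
- bot.calibration(name): a dict with "mtx" (3x3 intrinsics, pixels), "extrinsics" (4x4, takes a point from world to camera coordinates); the wrist camera has in their place "hand_eye" (4x4, takes a point from camera to tool coordinates, whose origin is the TCP and whose axes are the tool frame's). Camera axes: x right, y down, z forward; pixel columns grow to the right and rows downward; lengths in m; the calibration is good to about 2 mm. A picture is of the moment at which its call begins: read the wrist's pose just before it. calibration takes no time and is no camera call.
A pose or a line that the arm cannot do raises bot.PlanningError and nothing moves.
- bot.close_job(): hands the job in, once; it reports no verdict.
Trained networks look in the newest picture that a camera, given by its name, has taken for a name from the list of things; names that differ only in an ending like _2 or _b are one class to them, and where a whole thing is asked for, a point or a joint stands for the part that bears it (a point fixed in the world has none). Each returns a list of dicts, best first, with "confidence" (0 to 1); they miss things now and then, are a little off and sometimes report something else, mostly with a low value. They report only what shows in the picture. A call takes as long as a camera call.
- bot.search_frame(camera, thing): "bbox" ([left, top, width, height] in pixels, round what is visible of it).
Readings, each from a call of its own:
- bot.read_clock(): time.
- bot.read_joint_positions(): joint angles.
- bot.read_joint_vel(): joint speeds.
- bot.read_joint_efforts(): joint torques, N m.
- bot.read_position(): TCP position.
- bot.read_tool_rot(): TCP orientation.
- bot.read_ft_force(): force on the tool from outside, world axes, zero at the start.
- bot.read_moment(): the same for the moment, N m.
- bot.read_gripper_width(): opening from 0.0 (shut) to 1.0 (fully open).
Only numpy, scipy, OpenCV 4.12 (cv2) and the standard library are available. Lean on these libraries where they do the work, as an engineer would, in place of code of your own. Each camera call takes 0.05 s, during which the arm holds its last target.

## Task

A cup stands ready on the front end of the coffee station's board, but the revolving tray has been left with the milk jug turned away from it. Push the tray round by its scalloped rim with your fingertips, gently, until the steel milk jug (the one with handle and spout) stands at the front, squarely in line with the cup, then move clear. Do not touch, lift or tip the things standing on the tray, and leave the cup and everything else on the counter where it is.

Things in the scene. Friction and masses are not known exactly. Their poses are not given: they have to be found in the camera images.
- station: fixed dark wooden board of the coffee station, 355 x 170 x 12 mm, flat on the counter. Origin: on the counter under the axis of the revolving tray. Its -x axis is the front: it points from the tray's axis to the coffee cup, whose place is 197 mm from the axis. The board runs from 250 mm in front of the axis to 105 mm behind it; its yaw varies.
- tray (a joint): turning of the round wooden revolving tray (lazy Susan) about its upright axis over the board, in rad, growing counter-clockwise from above, endless both ways; 0 at the start, whatever way the tray then faces. It turns easily (0.6 N at the rim starts it) and stops within a few degrees when no longer pushed.
- tray_axis (a point): centre of the tray's top, 58 mm above the counter (underside at 40 mm), turning with the tray. Its -x axis points to one place. Five things stand on the tray, 72 degrees apart, centred 78 mm from the axis and reaching at most 110 mm from it (only the jug's handle reaches 130 mm if it points outward).
- tray_hollow (a point): on the tray's scalloped edge, 138 mm from the axis, at mid-height of the edge (49 mm): the middle of a hollow halfway between two places. The disc's radius is 130 mm; ten round lobes (radius 21 mm, centred 124 mm from the axis) stand out to 145 mm, every 36 degrees, 18 degrees to each side of this point. Between them are ten equal hollows, 40 mm wide at the bottom.
- milk_jug: the milk jug: small plain steel jug with a loop handle (+y side, out to 49 mm) and a pouring lip (-y side), round body 56 mm across, 78 mm tall, open top. Origin: centre of its underside. It stands on one of the tray's places, never the one near the front at the start; its yaw is arbitrary.
- sugar_bowl: white lidded sugar bowl with a knob on the lid, 56 mm across, 70 mm tall, on the tray. Origin: centre of its underside.
- cocoa_shaker: steel cocoa shaker, a cylinder with a domed, perforated top, no handle, 51 mm across, 89 mm tall, on the tray. Origin: centre of its underside.
- honey_jar: glass honey jar with a flat steel lid, 54 mm across, 69 mm tall, on the tray. Origin: centre of its underside.
- stirrer_glass: glass holding wooden stirrers, 54 mm across, 134 mm tall with the stirrers (the tallest thing on the tray: its top is 192 mm above the counter), on the tray. Origin: centre of its underside.
- coffee_cup: white coffee cup with a handle, 70 mm across (handle out to 57 mm at its +y), 60 mm tall, standing on its place on the front end of the board, so its top is 72 mm above the counter. Origin: centre of its underside.
- tumbler: drinking glass, 68 mm across, 110 mm tall, on the counter to the left of the station. Origin: centre of its underside.
- ashtray: round steel ashtray, 100 mm across, 35 mm tall, on the counter to the right of the station, near side. Origin: centre of its underside.
- service_bell: steel counter bell, 80 mm across, 58 mm tall, on the counter to the right of the station, far side. Origin: centre of its underside.

How it is judged:
At the end, for the whole second after the job is handed in: The milk jug is on the cup's side of the tray, within 18 mm of the line from the axis to the cup's place; the tray is at rest (under 0.03 rad/s); its five things stand upright on it, 60 to 96 mm from the axis; cup, tumbler, ashtray and bell are upright and within 20 mm of their places (y of milk_jug in the frame of station between -0.018 and 0.018 m and x of milk_jug in the frame of station below -0.06 m and velocity of joint tray between -0.03 and 0.03 rad/s and horizontal distance between stirrer_glass and station between 0.06 and 0.096 m and angle between each of stirrer_glass, milk_jug, sugar_bowl, cocoa_shaker, honey_jar, coffee_cup, tumbler, ashtray, service_bell's own z axis and vertical below 0.1 rad and height (world z) of stirrer_glass between 0.05 and 0.066 m and horizontal distance between milk_jug and station between 0.06 and 0.096 m and height (world z) of milk_jug between 0.05 and 0.066 m and horizontal distance between sugar_bowl and station between 0.06 and 0.096 m and height (world z) of sugar_bowl between 0.05 and 0.066 m and horizontal distance between cocoa_shaker and station between 0.06 and 0.096 m and height (world z) of cocoa_shaker between 0.05 and 0.066 m and horizontal distance between honey_jar and station between 0.06 and 0.096 m and height (world z) of honey_jar between 0.05 and 0.066 m and distance of each of coffee_cup, tumbler, ashtray, service_bell from where it was at the start of the episode below 0.02 m); the robot touches nothing.
It fails at once if something standing on the tray is touched by the fingers or the arm (contact force between any of the fingers, the arm and stirrer_glass above 1 N or contact force between any of the fingers, the arm and milk_jug above 1 N or contact force between any of the fingers, the arm and sugar_bowl above 1 N or contact force between any of the fingers, the arm and cocoa_shaker above 1 N or contact force between any of the fingers, the arm and honey_jar above 1 N).
It fails at once if something standing on the tray is lifted off it (20 mm) or tipped (0.3 rad) (height (world z) of any of stirrer_glass, milk_jug, sugar_bowl, cocoa_shaker, honey_jar above 0.078 m or angle between any of stirrer_glass, milk_jug, sugar_bowl, cocoa_shaker, honey_jar's own z axis and vertical above 0.3 rad).
It fails at once if the tray is spun hard (faster than 2 rad/s, about a third of a turn a second) (velocity of joint tray above 2 rad/s or velocity of joint tray below -2 rad/s).
It fails at once if the coffee cup, tumbler, ashtray or bell is shifted by more than 20 mm, lifted or tipped (distance of any of coffee_cup, tumbler, ashtray, service_bell from where it was at the start of the episode above 0.02 m or angle between any of coffee_cup, tumbler, ashtray, service_bell's own z axis and vertical above 0.3 rad).
It also fails if it takes over 72 s, if anything falls off the work surface, if the arm or the gripper's body presses on something with over 40 N, if the wrist force passes 120 N, or if a joint passes its speed limit or range.

## Working session

There is one attempt and no reset: what is moved stays moved. The work goes in short steps, each a Python script; the robot and the scene stay as the last script left them, time stands still between calls to the robot, and variables do not carry over. Pictures are saved under pics/ and viewed, and the job is handed in when it is done.

```bash
mkdir -p pics; ls
python3 - <<'E'
from cell import bot
import cv2
for c in ("top","side"):
    im=bot.camera(c); cv2.imwrite(f"pics/{c}0.png",im[:,:,::-1])
    k=bot.calibration(c); print(c,k["mtx"].round(1).tolist(),k["extrinsics"].round(3).tolist())
    for t in ["station","tray","milk_jug","coffee_cup","sugar_bowl","cocoa_shaker","honey_jar","stirrer_glass","tumbler","ashtray","service_bell"]:
        try: print(t,[( [round(float(v)) for v in d["bbox"]],round(float(d["confidence"]),2)) for d in bot.search_frame(c,t)][:3])
        except Exception as e: print(t,e)
print(bot.read_clock(),bot.read_tool_rot())
E
```

```text
pics
top [[383.5, 0.0, 320.4], [0.0, 383.5, 200.2], [0.0, 0.0, 1.0]] [[0.002, -1.0, 0.0, 0.035], [-0.977, -0.002, -0.214, 0.59], [0.214, 0.0, -0.977, 1.078], [0.0, 0.0, 0.0, 1.0]]
station []
tray [([278, 162, 96, 92], 0.68)]
milk_jug [([337, 204, 26, 20], 0.96)]
coffee_cup [([318, 261, 29, 28], 0.61)]
sugar_bowl [([334, 176, 16, 18], 0.59)]
cocoa_shaker [([291, 202, 17, 22], 0.52)]
honey_jar [([301, 176, 19, 19], 0.81)]
stirrer_glass [([317, 222, 20, 22], 0.73)]
tumbler [([154, 188, 35, 27], 0.61)]
ashtray [([442, 240, 40, 32], 0.58), ([276, 164, 97, 90], 0.29)]
service_bell [([439, 170, 23, 22], 0.78), ([302, 240, 64, 57], 0.55)]
side [[409.1, 0.0, 315.5], [0.0, 409.1, 204.5], [0.0, 0.0, 1.0]] [[-0.995, -0.102, -0.006, 0.576], [-0.067, 0.699, -0.712, 0.062], [0.077, -0.707, -0.703, 1.255], [0.0, 0.0, 0.0, 1.0]]
station [([282, 195, 122, 44], 0.79), ([286, 191, 20, 31], 0.63)]
tray [([272, 176, 90, 68], 0.56)]
milk_jug [([320, 164, 15, 30], 0.71), ([272, 175, 92, 70], 0.26)]
coffee_cup [([372, 192, 23, 27], 0.97)]
sugar_bowl [([292, 174, 17, 22], 0.82)]
cocoa_shaker [([311, 197, 21, 31], 0.95)]
honey_jar [([286, 191, 19, 32], 0.68)]
stirrer_glass [([333, 174, 22, 34], 0.56)]
tumbler [([278, 321, 36, 48], 0.55)]
ashtray [([352, 126, 25, 25], 0.89), ([288, 193, 18, 28], 0.61), ([367, 190, 30, 30], 0.6)]
service_bell [([276, 322, 36, 48], 0.45)]
1.2 [ 0.58282309 -0.58278348  0.40043369 -0.40041669]
```

Run:
```python
import cv2
a=cv2.imread("pics/top0.png")[140:320,130:500];cv2.imwrite("pics/t0c.png",cv2.resize(a,None,fx=2.1,fy=2.1,interpolation=3))
a=cv2.imread("pics/side0.png")[100:380,180:480];cv2.imwrite("pics/s0c.png",cv2.resize(a,None,fx=2,fy=2,interpolation=3))
```

```text
(no output)
```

View pics/t0c.png

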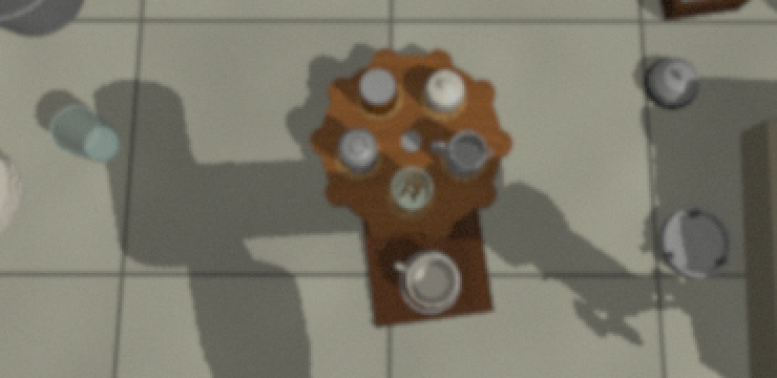

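View pics/s0c.png

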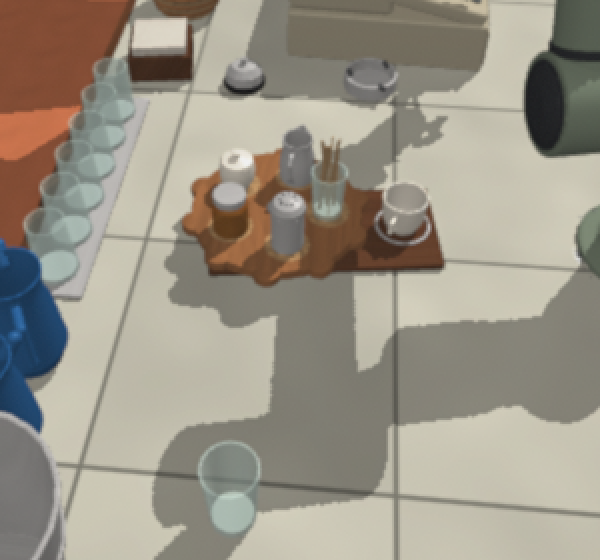

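The top view shows the tray in the middle, with the jug on its right (crop pixel 465,150) and the stirrer glass in front. The cup is on the board's front end at (432,280). The tray must turn about 72° clockwise. I'll rectify the picture to measure this.

```bash
cat > h.py <<'E'
from cell import bot
import cv2, numpy as np
K=bot.calibration("top")
def H(z,x0,x1,y0,y1,s):  # world(x,y,z)-> pixel ; out pixel u=(y1-y)*s, v=(x1-x)*s
    M=K["mtx"]@K["extrinsics"][:3]
    P=np.c_[M[:,0],M[:,1],M[:,2]*z+M[:,3]]
    A=np.array([[0,-1/s,x1],[-1/s,0,y1],[0,0,1]])
    return P@A
def rect(im,z,x0=.1,x1=.75,y0=-.3,y1=.35,s=1000):
    return cv2.warpPerspective(im,H(z,x0,x1,y0,y1,s),(int((y1-y0)*s),int((x1-x0)*s)),flags=cv2.WARP_INVERSE_MAP|cv2.INTER_CUBIC)
def bp(u,v,z):
    M=K["mtx"]@K["extrinsics"][:3]
    P=np.c_[M[:,0],M[:,1],M[:,2]*z+M[:,3]]
    w=np.linalg.solve(P,[u,v,1]);return w[:2]/w[2]
E
python3 - <<'E'
from h import *
im=cv2.imread("pics/top0.png")
for n,z in(("r58",.058),("r12",.012)):
    r=rect(im,z,.2,.65,-.25,.25,1200);print(r.shape)
    cv2.imwrite(f"pics/{n}.png",r)
def c(b): return b[0]+b[2]/2,b[1]+b[3]/2
for n,b,z in [("jug",[337,204,26,20],.058+.06),("cup",[318,261,29,28],.05),("sugar",[334,176,16,18],.1),("cocoa",[291,202,17,22],.1),("honey",[301,176,19,19],.1),("stir",[317,222,20,22],.1),("tumb",[154,188,35,27],.055),("ash",[442,240,40,32],.02),("bell",[439,170,23,22],.03)]:
    print(n,bp(*c(b),z).round(3))
E
```

```text
(540, 600, 3)
(540, 600, 3)
jug [ 0.538 -0.047]
cup [0.371 0.001]
sugar [ 0.627 -0.026]
cocoa [0.544 0.096]
honey [0.625 0.065]
stir [0.487 0.017]
tumb [0.587 0.483]
ash [ 0.429 -0.389]
bell [ 0.659 -0.367]
```

View pics/r58.png

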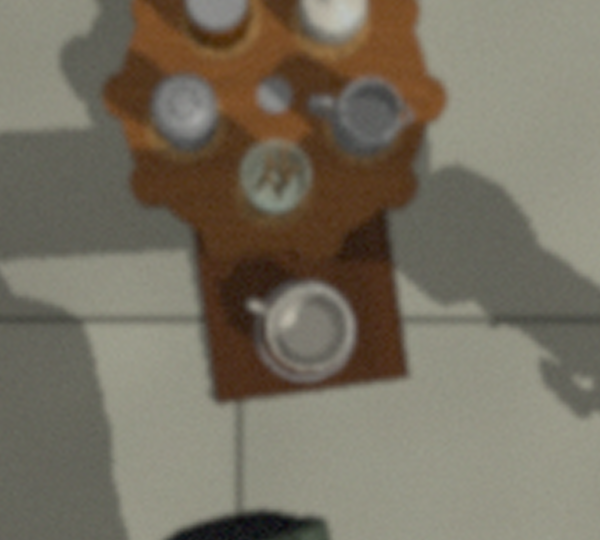

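View pics/r12.png

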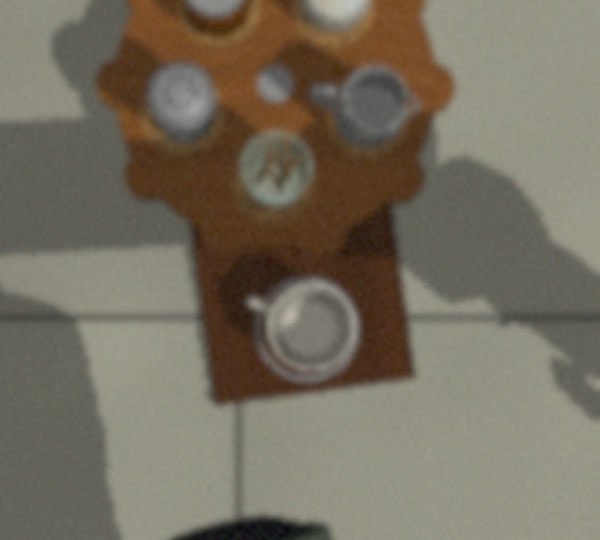

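```bash
cat >> h.py <<'E'
X1,Y1,S=.75,.25,1000
def tray_fit(im, guess=None):
    from scipy.optimize import minimize
    r=rect(im,.058,.25,X1,-.25,Y1,S)
    hsv=cv2.cvtColor(r,cv2.COLOR_BGR2HSV)
    m=((hsv[...,1]>95)&((hsv[...,0]<18)|(hsv[...,0]>172))).astype(np.uint8)
    yy,xx=np.mgrid[:r.shape[0],:r.shape[1]]
    wx=X1-yy/S; wy=Y1-xx/S
    cs,_=cv2.findContours(m,cv2.RETR_EXTERNAL,cv2.CHAIN_APPROX_NONE)
    c=max(cs,key=cv2.contourArea); f=np.zeros_like(m); cv2.drawContours(f,[c],-1,1,-1)
    soft=cv2.GaussianBlur(f.astype(np.float32),(0,0),1.5)
    def sdf(p):
        dx,dy=wx-p[0],wy-p[1]; rr=np.hypot(dx,dy)
        a=(np.arctan2(dy,dx)-p[2]+np.pi/10)%(np.pi/5)-np.pi/10
        lob=np.hypot(rr*np.cos(a)-.124,rr*np.sin(a))-.021
        return np.minimum(rr-.130,lob)
    def cost(p):
        d=sdf(p); mod=1/(1+np.exp(d/.0015))
        dx,dy=wx-p[0],wy-p[1]
        ang=np.abs((np.arctan2(dy,dx)+np.pi-BY+np.pi)%(2*np.pi)-np.pi)  # angle from -x
        w=(ang>np.radians(48))&(np.hypot(dx,dy)<.19)
        return ((mod-soft)**2*w).sum()/w.sum()
    BY=np.radians(7)
    best=None
    for ph in np.radians(np.arange(-18,18,6)):
        o=minimize(cost,[*(guess if guess is not None else (.567,.022)),ph],method="Nelder-Mead",options=dict(initial_simplex=[[ .567,.022,ph],[.575,.022,ph],[.567,.030,ph],[.567,.022,ph+.08]],xatol=1e-4,fatol=1e-6))
        if best is None or o.fun<best.fun: best=o
    p=best.x
    ov=r.copy(); ov[np.abs(sdf(p))<.0006]=(0,255,0)
    return p,best.fun,ov,f
E
python3 - <<'E'
from h import *
im=cv2.imread("pics/top0.png")
p,c,ov,f=tray_fit(im);print(p,np.degrees(p[2])%36,c)
cv2.imwrite("pics/fit0.png",cv2.resize(np.hstack([ov,cv2.merge([f*255]*3)]),(800,400)))
# knob/jug/cup/obj in polar
E
```

```text
[0.56828609 0.02189388 0.30089719] 17.240138877265384 0.004735962089750072
```

View pics/fit0.png

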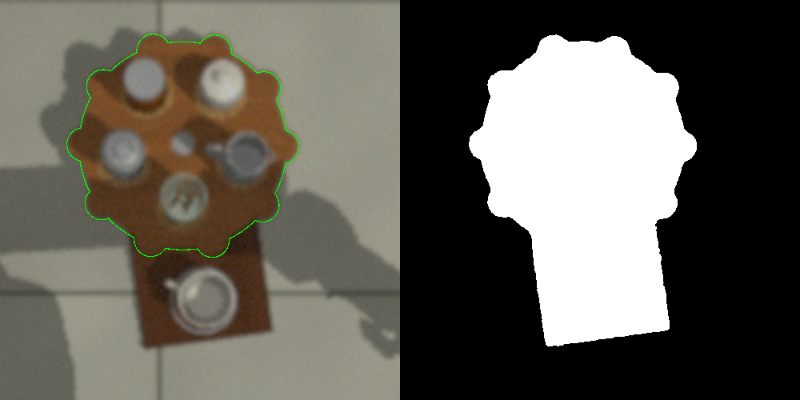

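The tray fit is good: axis at (0.568, 0.022) and lobes at 17.2°+36k. The jug's place is at −108.8° and the board front at about −172.2°, so the turn is about −63°. Next I'll plan the push path and check IK.

```bash
cat >> h.py <<'E'
from scipy.spatial.transform import Rotation as R
C=np.array([.568,.022])
def pose(deg,r,z,tilt=20,xrad=True,flip=1):
    a=np.radians(deg);t=np.radians(tilt)
    rh=np.array([np.cos(a),np.sin(a),0]);th=np.array([-np.sin(a),np.cos(a),0]);zh=np.array([0,0,1.])
    y=-np.cos(t)*zh-np.sin(t)*rh
    if xrad: x=flip*(np.cos(t)*rh-np.sin(t)*zh)
    else: x=flip*th
    q=R.from_matrix(np.c_[x,y,np.cross(x,y)]).as_quat(scalar_first=True)
    p=np.r_[C,0]+r*rh; p[2]=z
    return p,q
E
python3 - <<'E'
from h import *
print(R.from_quat(bot.read_tool_rot(),scalar_first=True).as_matrix().round(2).tolist())
for xr in(True,False):
  for fl in(1,-1):
    print(xr,fl)
    for d,r,z in[(-72.8,.21,.2),(-72.8,.21,.038),(-72.8,.147,.038),(-105,.147,.038),(-140,.147,.038),(-140,.21,.038)]:
        try:j=bot.solve_ik(*pose(d,r,z,20,xr,fl))
        except Exception as e:j=None;print(e)
        print(d,r,z,None if j is None else np.round(j,2))
im=cv2.imread("pics/top0.png")
# jug rim circle at z=.136
M=K["mtx"]@K["extrinsics"][:3]
r=rect(im,.130,.45,.65,-.15,.10,2400); cv2.imwrite("pics/jug.png",r)
E
```

```text
[[0.36, 0.0, 0.93], [-0.93, 0.0, 0.36], [-0.0, -1.0, 0.0]]
True 1
-72.8 0.21 0.2 [-0.5   0.74  0.36  1.45  0.24  2.31]
-72.8 0.21 0.038 [-0.5   0.86  0.18  1.14  0.24  2.31]
-72.8 0.147 0.038 [-0.44  0.79  0.03  1.05  0.26  2.37]
-105 0.147 0.038 [-0.55  0.57 -0.41  0.69  0.33  2.84]
-140 0.147 0.038 [-0.54  0.34 -0.86  0.25  0.33 -2.79]
-140 0.21 0.038 [-0.7   0.31 -0.91  0.28  0.34 -2.96]
True -1
-72.8 0.21 0.2 [-0.5   0.74  0.36  1.45  0.24 -0.83]
-72.8 0.21 0.038 [-0.5   0.86  0.18  1.14  0.24 -0.83]
-72.8 0.147 0.038 [-0.44  0.79  0.03  1.05  0.26 -0.77]
-105 0.147 0.038 [-0.55  0.57 -0.41  0.69  0.33 -0.3 ]
-140 0.147 0.038 [-0.54  0.34 -0.86  0.25  0.33  0.35]
-140 0.21 0.038 [-0.7   0.31 -0.91  0.28  0.34  0.18]
False 1
-72.8 0.21 0.2 [-0.5   0.74  0.36  1.45  0.24  0.74]
-72.8 0.21 0.038 [-0.5   0.86  0.18  1.14  0.24  0.74]
-72.8 0.147 0.038 [-0.44  0.79  0.03  1.05  0.26  0.8 ]
-105 0.147 0.038 [-0.55  0.57 -0.41  0.69  0.33  1.27]
-140 0.147 0.038 [-0.54  0.34 -0.86  0.25  0.33  1.92]
-140 0.21 0.038 [-0.7   0.31 -0.91  0.28  0.34  1.75]
False -1
-72.8 0.21 0.2 [-0.5   0.74  0.36  1.45  0.24 -2.4 ]
-72.8 0.21 0.038 [-0.5   0.86  0.18  1.14  0.24 -2.4 ]
-72.8 0.147 0.038 [-0.44  0.79  0.03  1.05  0.26 -2.34]
-105 0.147 0.038 [-0.55  0.57 -0.41  0.69  0.33 -1.87]
-140 0.147 0.038 [-0.54  0.34 -0.86  0.25  0.33 -1.22]
-140 0.21 0.038 [-0.7   0.31 -0.91  0.28  0.34 -1.39]
```

View pics/jug.png

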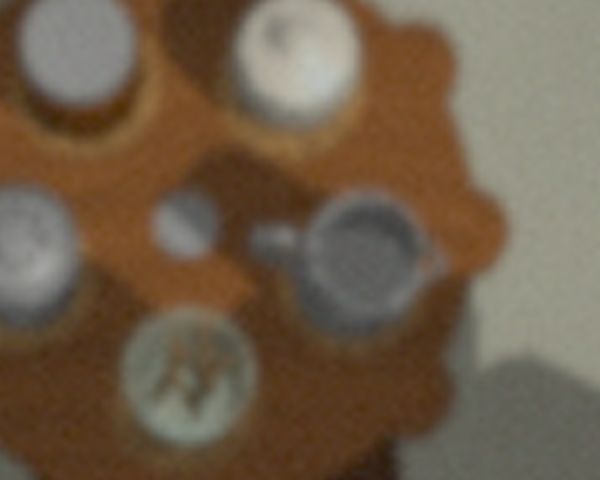

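View pics/top0.png

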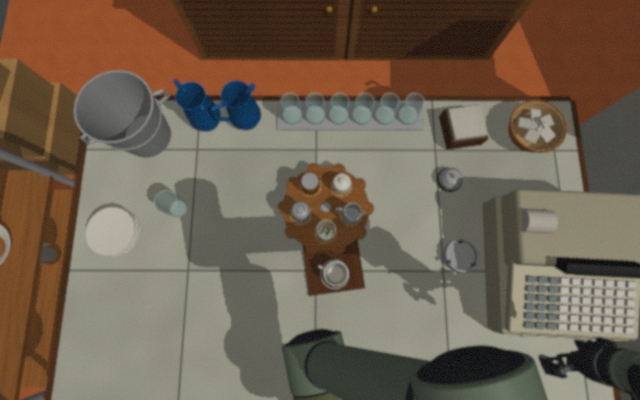

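View pics/side0.png

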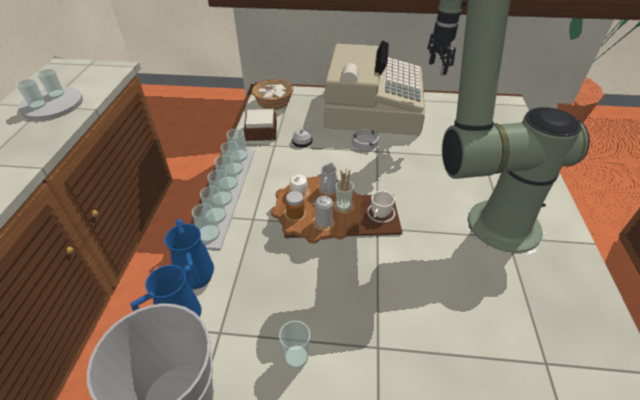

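Run:
```python
from h import *
bot.set_gripper(0.0)
bot.move_linear([.197,-.513,.33],speed=.2)
bot.move_linear([.34,-.22,.33],speed=.25)
p,q=pose(-72.8,.22,.25,20,True,-1)
bot.move_pose(p,q)
p,q=pose(-72.8,.22,.038,20,True,-1)
print(bot.move_linear(p,speed=.12,rotation=q,until_force=8))
print(bot.read_clock(),bot.read_position().round(3),p.round(3),bot.read_ft_force().round(2),bot.read_joint_positions().round(2))
for c in("top","side"):
    cv2.imwrite(f"pics/{c}1.png",bot.camera(c)[:,:,::-1])
t=cv2.imread("pics/top1.png")[120:320,200:520];s=cv2.imread("pics/side1.png")[80:280,200:520]
cv2.imwrite("pics/c1.png",cv2.resize(np.vstack([t,s]),None,fx=1.5,fy=1.5,interpolation=3))
```

```text
False
8.4 [ 0.634 -0.188  0.039] [ 0.633 -0.188  0.038] [-0.25 -0.53 -0.36] [-0.51  0.88  0.2   1.15  0.24 -0.84]
```

View pics/c1.png

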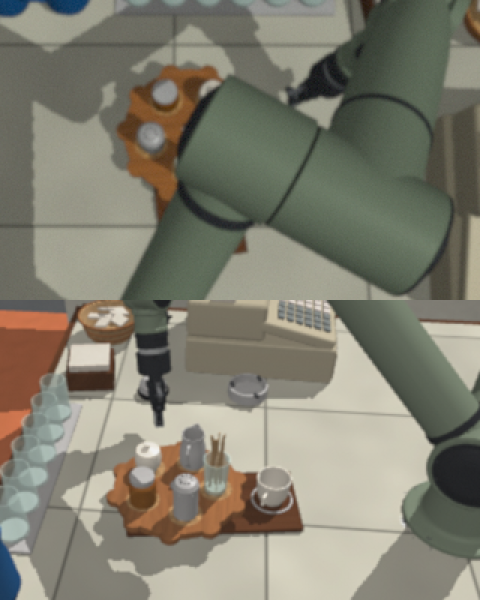

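Run:
```python
from h import *
p,q=pose(-72.8,.146,.038,20,True,-1)
print(bot.move_linear(p,speed=.05,rotation=q,until_force=6),bot.read_position().round(3),p.round(3),bot.read_ft_force().round(2))
for d in np.arange(-79,-100,-6.5):
    p,q=pose(d,.146,.038,20,True,-1)
    f=bot.move_linear(p,speed=.05,rotation=q,until_force=15)
    print(round(d,1),f,bot.read_ft_force().round(2),(bot.read_position()-p).round(4))
    if f:break
print(bot.read_clock())
cv2.imwrite("pics/side2.png",bot.camera("side")[:,:,::-1])
cv2.imwrite("pics/top2.png",bot.camera("top")[:,:,::-1])
t=cv2.imread("pics/top2.png")[120:320,200:520];s=cv2.imread("pics/side2.png")[80:280,200:520]
cv2.imwrite("pics/c2.png",cv2.resize(np.vstack([t,s]),None,fx=1.5,fy=1.5,interpolation=3))
```

```text
False [ 0.611 -0.118  0.038] [ 0.611 -0.117  0.038] [0.02 0.39 0.2 ]
-79.0 False [ 0.09  0.15 -0.65] [ 0.0001 -0.0002  0.0002]
-85.5 False [ 0.83  0.   -0.52] [ 0.0004 -0.      0.0002]
-92.0 False [ 0.32 -0.28 -0.1 ] [ 0.0004 -0.      0.0002]
-98.5 False [-0.05 -0.27  0.09] [ 0.0004 -0.0001  0.0002]
12.05
```

View pics/c2.png

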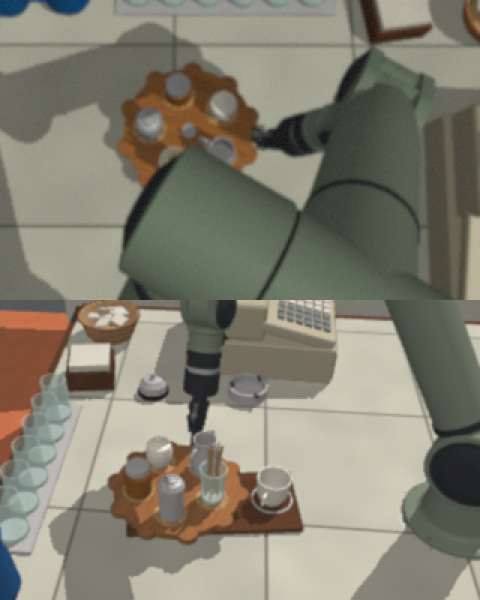

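The tray has turned about 20° clockwise and the fingertips sit in the hollow, clear of the jug. Continuing the push.

Run:
```python
from h import *
for d in np.linspace(-98.5,-137.5,7)[1:]:
    p,q=pose(d,.146,.038,20,True,-1)
    f=bot.move_linear(p,speed=.05,rotation=q,until_force=15)
    print(round(d,1),f,bot.read_ft_force().round(2),(bot.read_position()-p).round(4))
    if f:break
print(bot.read_clock())
cv2.imwrite("pics/side3.png",bot.camera("side")[:,:,::-1])
cv2.imwrite("pics/top3.png",bot.camera("top")[:,:,::-1])
t=cv2.imread("pics/top3.png")[120:320,200:520];s=cv2.imread("pics/side3.png")[80:280,200:520]
cv2.imwrite("pics/c3.png",cv2.resize(np.vstack([t,s]),None,fx=1.5,fy=1.5,interpolation=3))
```

```text
-105.0 False [-0.65 -0.48 -0.58] [ 0.0003 -0.0001  0.0002]
-111.5 False [-0.11 -0.12  0.1 ] [ 0.0005 -0.0002  0.0002]
-118.0 False [ 1.16  0.2  -0.39] [ 0.0006 -0.0003  0.0002]
-124.5 False [-0.39 -0.93  0.42] [ 0.0006 -0.0003  0.0002]
-131.0 False [ 0.31 -0.78  0.38] [ 0.0007 -0.0004  0.0002]
-137.5 False [ 0.79 -0.53  0.04] [ 0.0007 -0.0004  0.0002]
15.05
```

View pics/c3.png

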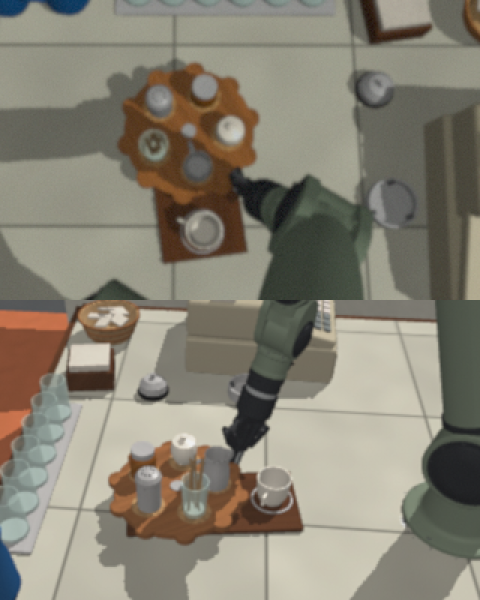

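The jug is now nearly in front of the axis (crop pixel 198,165), with the cup at (203,232). I'll fit the tray phase now.

Run:
```python
from h import *
im=cv2.imread("pics/top3.png")
p,c,ov,f=tray_fit(im);print(p,np.degrees(p[2])%36,c)
cv2.imwrite("pics/fit3.png",cv2.resize(ov,None,fx=1.2,fy=1.2))
r=rect(im,.130,.42,.62,-.15,.10,2400)
cv2.imwrite("pics/jug3.png",r)
```

```text
[ 0.56824218  0.02177619 -0.09305869] 30.66812956823412 0.03386228279141375
```

View pics/fit3.png

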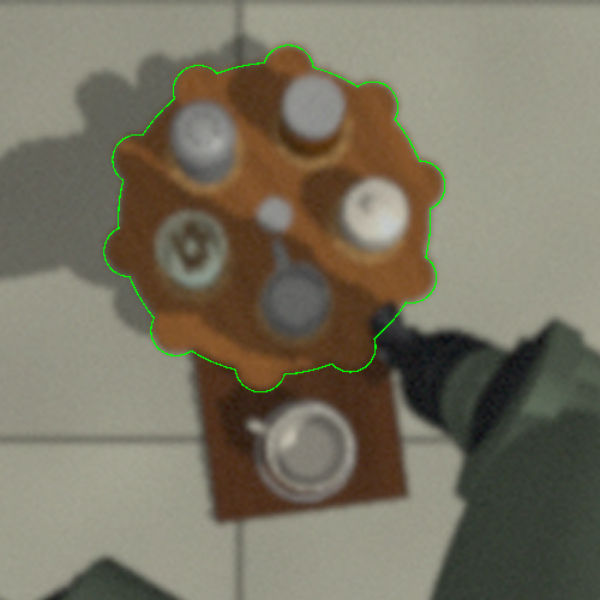

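View pics/jug3.png

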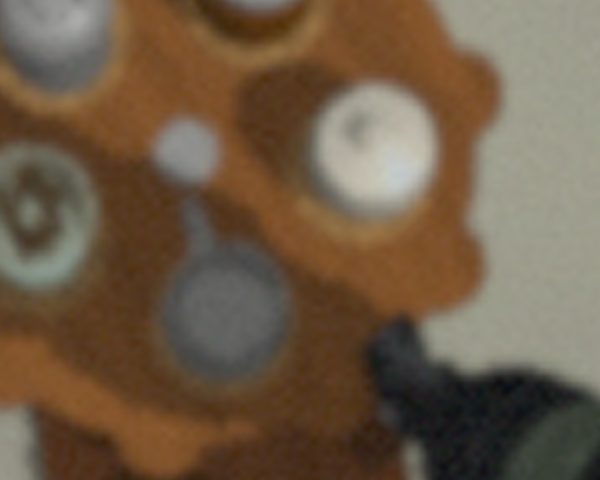

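Phase fit: turned 58.6°, about 4–5° short. I'll finish the push, retreat radially, and check.

Run:
```python
from h import *
d=-142
p,q=pose(d,.146,.038,20,True,-1)
print(bot.move_linear(p,speed=.025,rotation=q,until_force=15))
bot.wait(.4)
# back off flank slightly, then out
p,q=pose(d+2.5,.146,.038,20,True,-1); bot.move_linear(p,speed=.03,rotation=q)
p,q=pose(d+4,.215,.042,20,True,-1); bot.move_linear(p,speed=.06,rotation=q)
p,q=pose(d+6,.235,.25,20,True,-1); bot.move_linear(p,speed=.15,rotation=q)
bot.move_linear([.33,-.22,.32],speed=.2)
bot.move_linear([.25,-.35,.32],speed=.2)
bot.wait(.5)
im=bot.camera("top")[:,:,::-1].copy();cv2.imwrite("pics/top4.png",im)
cv2.imwrite("pics/side4.png",bot.camera("side")[:,:,::-1])
p,c,ov,f=tray_fit(im);print(p,np.degrees(p[2])%36,c)
cv2.imwrite("pics/fit4.png",cv2.resize(ov,None,fx=1.2,fy=1.2))
r=rect(im,.130,.42,.62,-.15,.10,2400)
cv2.imwrite("pics/jug4.png",r)
print(bot.read_clock(),bot.read_ft_force().round(2))
```

```text
False
[ 0.56819395  0.02186778 -0.14822392] 27.507395147887518 0.0332257827169112
21.6667 [-0.41  0.03  0.01]
```

View pics/fit4.png

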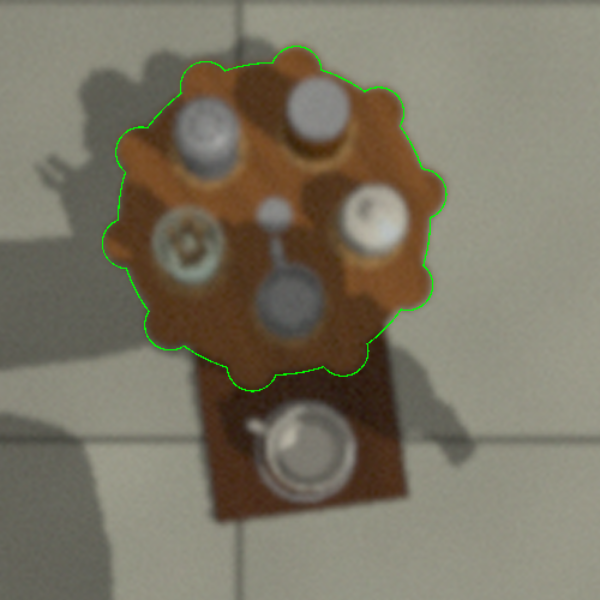

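View pics/jug4.png

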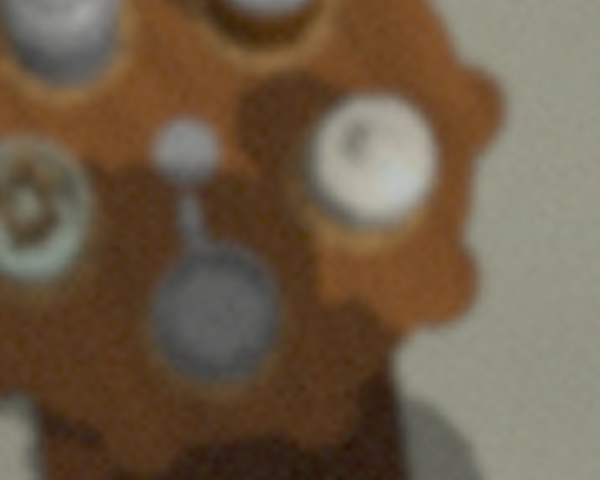

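View pics/side4.png

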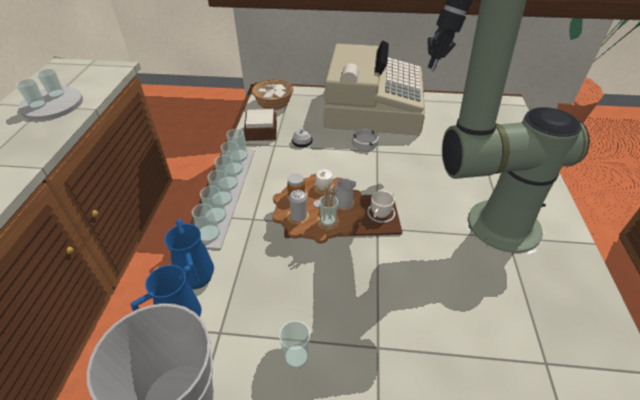

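Run:
```python
from h import *
a=cv2.imread("pics/top0.png");b=cv2.imread("pics/top4.png")
for n,(x,y,w,h) in dict(cup=[318,255,29,34],tumb=[154,180,40,40],ash=[442,240,40,32],bell=[435,166,30,28]).items():
    t=a[y:y+h,x:x+w]; r=cv2.matchTemplate(b[y-15:y+h+15,x-15:x+w+15],t,cv2.TM_CCOEFF_NORMED);_,v,_,l=cv2.minMaxLoc(r);print(n,round(v,2),l[0]-15,l[1]-15)
print(bot.read_joint_vel().round(4)); bot.close_job()
```

```text
cup 0.97 0 0
tumb 0.08 0 -1
ash 0.97 0 0
bell 1.0 0 0
[-0.0008  0.0011  0.0008  0.0002  0.0004  0.0001]
the job is handed in; nothing more can be done
```

Run:
```python
import cv2
a=cv2.imread("pics/side0.png");b=cv2.imread("pics/side4.png")
x,y,w,h=276,318,40,54
r=cv2.matchTemplate(b[y-15:y+h+15 if y+h+15<400 else 400,x-15:x+w+15],a[y:y+h,x:x+w],cv2.TM_CCOEFF_NORMED);print(cv2.minMaxLoc(r))
```

```text
(-0.4351402521133423, 0.22058331966400146, (12, 0), (15, 15))
```

The milk jug now stands at the front of the tray, in line with the cup, and the job is handed in (no verdict is reported). I pushed the tray about 62° clockwise with shut fingertips in a rim hollow on the right side, then backed out and moved the arm clear.

- **Jug position:** My last top view puts the jug 1–2° short of the cup line. That is about 2–3 mm off, against the 18 mm allowed, and 79 mm from the axis.
- **Tray and the things on it:** All five things look upright and on their places. The force on the tool stayed at or below about 1 N at each check between push steps. I did not measure the tray's speed, but the arm had been clear of it for several seconds before I handed in.
- **Cup, ashtray and bell:** They show no shift between the first and last pictures (match scores 0.97–1.0).
- **Tumbler:** The automatic comparison was inconclusive (match scores 0.08 and 0.22), probably because the arm's shadow now falls across the glass. It still showed 0–1 pixel of shift, the glass stands at the same spot in the side view, and the arm never went near it.

The run took about 22 s of the 72 s allowed.

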